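# Right the tipped parts tin and close it

### The job

One of the small parts tins in the row on the rubber strip has been knocked over. Stand it upright, mouth up, on its own empty round spot in the row, then put its own small lid (not the wide one) squarely and fully on it. Leave the other tins in the row standing where they are.

Things in the scene. Friction and masses are not known exactly. Their poses are not given: they have to be found in the camera images.
- open_tin: the tipped tin: an open empty round aluminium tin, 50 mm outside diameter, 80 mm long, 3 mm wall, one end closed and the other (mouth) open. About 0.08 to 0.17 kg. Origin at the middle of its axis (40 mm from either end); z runs along its axis towards the mouth. At the start it lies on its side on the strip, across the row, mouth roughly to the left (+y)
- mouth (a point): centre of the tipped tin's open mouth, on its axis, 40 mm from the tin's origin
- lid: the tin's own slip-on lid, aluminium, round, 63 mm diameter, 10 mm high, plus a black round knob on top (18 mm diameter, 20 mm high; 30 mm overall). Skirt open below, 58 mm inside diameter, 6 mm deep: it goes over the tin's mouth. Origin at the centre of the skirt's lower edge, z up to the knob. Lies on the bench, knob up; fully on, its origin is 34 mm from the tin's origin
- wide_lid: a lid of another, bigger tin: same form and height and the same knob, but 84 mm diameter. Not needed. Lies on the bench at the other side
- spot: the empty spot in the row: a flat round white mark of 72 mm diameter on the rubber strip, where the tipped tin belongs. Origin at its centre on the strip's upper face (4 mm above the bench)
- strip: the black rubber strip that carries the row, fixed, 320 mm long (x, roughly away from the robot), 90 mm wide (y), 4 mm thick, with three round white spots 110 mm apart along x, centred. Origin at the centre of its underside
- tin_a: standing closed tin in the row, 50 mm diameter, lid of 63 mm on, black knob on top, 104 mm high in all. Origin at the centre of its underside
- tin_b: standing closed tin like tin_a but shorter, 90 mm high in all. Origin at the centre of its underside

How it is judged (in metres and radians):
On the way:
1. the tipped tin stands upright on its empty spot, mouth up (angle between open_tin's own z axis and vertical below 0.12 rad and horizontal distance between open_tin and spot below 0.018 m and z of open_tin in the frame of spot between 0.036 and 0.045 m and z of mouth in the frame of spot above 0.07 m), for 0.3 s.
At the end, for the whole second after the job is handed in: The tipped tin stands upright (0.12 rad), mouth up, within 18 mm of its spot's centre; its own lid is fully on it (5 mm of its axis, 0.12 rad of level, 32 to 36.5 mm beyond the tin's origin); both at rest; the other tins upright (0.15 rad), within 20 mm of their starts (all of step 1 and z of lid in the frame of open_tin between 0.032 and 0.0365 m and horizontal distance between lid and open_tin below 0.005 m and angle between lid's own z axis and vertical below 0.12 rad and linear speed of each of open_tin, lid below 0.02 m/s and angle between each of tin_a, tin_b's own z axis and vertical below 0.15 rad and distance of each of tin_a, tin_b from where it was at the start of the episode below 0.02 m); the robot touches nothing.
It fails at once if another tin of the row is tipped (over 0.3 rad) or shifted by more than 20 mm (angle between any of tin_a, tin_b's own z axis and vertical above 0.3 rad or distance of any of tin_a, tin_b from where it was at the start of the episode above 0.02 m).
It also fails if it takes over 64 s, if anything falls off the work surface, if the arm or the gripper's body presses on something with over 40 N, if the wrist force passes 120 N, or if a joint passes its speed limit or range.

### The arm

A 6-joint arm with a two-finger parallel gripper is mounted at the origin on the work surface. World frame = base frame: x ahead of the robot, y to its left, z up, the work surface at z = 0. Lengths are in m, angles in degrees, forces in N, time in s.
With the tool pointing down it reaches from about 0.25 to 0.725 m from the base axis. Payload 9.7 kg.
Tool frame: the origin (TCP) lies midway between the tips of the shut fingers; the grasp point (between the pads) lies 19 mm behind it; z points along the fingers, y is the line along which they close (so a half turn about z gives the same grasp; the last joint's range is limited). The gripper opens to 85 mm and grips with 20 to 120 N. Pads are 22 mm wide; open, the fingers measure 114 mm over their backs; the gripper's body (76 mm by 85 mm) begins 54 mm behind the grasp point. The pads swing forward as they close: fully open they stand 13 mm farther back than shut.
Start: joints at [73.854, 4.979, 10.078, 95.1, 0, 90], TCP at [0.153, 0.528, 0.204] pointing down, gripper open.
Joint ranges: [-179.16, 179.16], [-48.56, 103.87], [-65.8, 70.77], [-126.05, 130.52], [-82.76, 87.17], [-180, 180]. Speed limits (degrees/s): [127.2, 127.2, 147.25, 180, 180, 180].

### API

Orientations are given as [roll, pitch, yaw] about the fixed x, y, z axes, in that order (R = Rz(yaw) Ry(pitch) Rx(roll)).
In Python, from workcell import readout, imaging, bot, spotter gives the robot as it stands.
- The arm moves only by the shell command python3 -m jog 'ROWS' [FORCE]. ROWS is JSON, a list of rows, each an object with "rotation": the turn, a rotation vector about the world's x, y, z in degrees, a list of three; "translation": the shift along the world's x, y, z in mm, a list of three; "grip": the finger opening in mm, from 0 to 85.4. In form: [{"rotation": [wx, wy, wz], "translation": [dx, dy, dz], "grip": grip}, ...]. A call has 1 to 20 rows; each row is the pose to reach, as a shift and turn from the pose commanded when the call began; what a row does not reach only later rows make up. A row lasts 1/10 s, in which the tool goes at most 50 mm and 8.59 degrees, less where a joint would pass 70% of its speed; a pose out of reach is approached as far as the arm can. A call with a gripper value outside its range is refused whole. The fingers move at their own pace and stop on an object; FORCE is the grip in N (left out, the last holds). Time passes only in rows, so rows that repeat a pose let the fingers close. It gives the time, the measured TCP pose, the force, the opening and the grip force at its end, in the units of the state.
- readout.get_obs(): the state, without advancing time (a new reading comes with each control period).
- imaging.camera(name): name is "side" or "top"; returns (picture, depth): 420x560x3 uint8, red, green, blue; 420x560 float32, m along the optical axis (not along the pixel's ray), 0 where there is no reading.
- imaging.camera_info(name): a dict with "vertical_fov" (degrees; the focal length in pixels is half the picture's height over the tangent of half this angle, whatever the lens; pixels are square), "cx", "cy" (the principal point, pixels), "extrinsics" (4x4, takes a point from camera to world coordinates). Camera axes: x right, y down, z forward; pixel columns grow to the right and rows downward; lengths in m; the calibration is good to about 2 mm. A picture is of the moment at which its call begins. camera_info takes no time and is no camera call.
- bot.job_done(): hands the job in; it is judged then, once.
Trained networks look in the newest picture that a camera, given by its name, has taken for a name from the list of things; names that differ only in an ending like _2 or _b are one class to them, and where a whole thing is asked for, a point or a joint stands for the part that bears it (a point fixed in the world has none). Each returns a list of dicts, best first, with "confidence" (0 to 1); they miss things now and then, are a little off and sometimes report something else, mostly with a low value. They report only what shows in the picture. A call takes as long as a camera call.
- spotter.spot_in(camera, target): "box" ([centre column, centre row, width, height] in pixels, round what is visible of it).
- spotter.mark_of(camera, target): "uv" ([column, row] in pixels: a listed point, or the origin of a listed thing).
The state is a dict: "time": time; "q": joint angles; "qd": joint speeds; "joint_efforts": joint torques, N m; "ee_pos": TCP position; "tcp_rot": TCP orientation; "wrist_force": force on the tool from outside, world axes, zero at the start; "torque": the same for the moment, N m; "opening": finger opening in m; "grasp_force": force on a finger pad.
Only numpy, scipy, OpenCV 4.12 (cv2) and the standard library are available. Lean on these libraries where they do the work, as an engineer would, in place of code of your own. Each camera call takes 0.05 s, during which the arm holds its last target. There are 200 camera calls.

## Working session

There is one attempt and no reset: what is moved stays moved. The work goes in short steps, Python scripts to look and compute and a shell command to move; the robot and the scene stay as the last step left them, time stands still between calls to the robot, and variables do not carry over. Pictures are saved under pics/ and viewed, at most 12 in all, crops included, and the job is handed in when it is done.

```bash
ls; mkdir -p pics; cat > h.py <<'E'
import numpy as np,cv2
from workcell import readout,imaging,bot,spotter
def K(n):
    i=imaging.camera_info(n);f=210/np.tan(np.radians(i["vertical_fov"]/2));return f,i["cx"],i["cy"],np.array(i["extrinsics"])
def ray(n,uv):
    f,cx,cy,T=K(n);d=T[:3,:3]@np.array([(uv[0]-cx)/f,(uv[1]-cy)/f,1]);return T[:3,3],d
def at_z(n,uv,z):
    o,d=ray(n,uv);return o+d*(z-o[2])/d[2]
def tri(uv1,uv2,n1="side",n2="top"):
    o1,d1=ray(n1,uv1);o2,d2=ray(n2,uv2)
    s=np.linalg.lstsq(np.c_[d1,-d2],o2-o1,rcond=None)[0]
    a=o1+s[0]*d1;b=o2+s[1]*d2;return (a+b)/2,np.linalg.norm(a-b)*1000
def cloud(n,D):
    f,cx,cy,T=K(n);v,u=np.mgrid[:420,:560];P=np.stack([(u-cx)/f*D,(v-cy)/f*D,D],-1)@T[:3,:3].T+T[:3,3];P[D<=0]=np.nan;return P
E
python3 - <<'E'
from h import *
np.set_printoptions(precision=4,suppress=True)
for n in("side","top"):
    p,D=imaging.camera(n);cv2.imwrite(f"pics/{n}0.png",p[...,::-1]);np.save(n+"0.npy",D);print(n,imaging.camera_info(n))
R={}
for t in"open_tin mouth lid wide_lid spot tin_a tin_b".split():
    for n in("side","top"):
        r=spotter.mark_of(n,t);R[t,n]=r
        print(t,n,[(np.round(x["uv"],1),round(x["confidence"],2)) for x in r[:3]])
    if R[t,"side"] and R[t,"top"]: print("  tri",tri(R[t,"side"][0]["uv"],R[t,"top"][0]["uv"]))
print(readout.get_obs())
E
```

```text
pics
side {'vertical_fov': 43.51127856925317, 'cx': 281.5518056002028, 'cy': 210.8545776540138, 'extrinsics': array([[ 0.861 , -0.3577,  0.3615,  0.1507],
       [-0.5086, -0.5995,  0.6181, -0.712 ],
       [-0.0044, -0.716 , -0.6981,  0.8214],
       [ 0.    ,  0.    ,  0.    ,  1.    ]])}
top {'vertical_fov': 48.80861813791947, 'cx': 283.60091835879035, 'cy': 210.60063912488485, 'extrinsics': array([[-0.0219, -0.9972,  0.0713,  0.463 ],
       [-0.9998,  0.0221,  0.0015, -0.011 ],
       [-0.003 , -0.0713, -0.9975,  1.0226],
       [ 0.    ,  0.    ,  0.    ,  1.    ]])}
open_tin side [(array([238.4, 246.4]), 0.55)]
open_tin top [(array([307.6, 258.8]), 0.72)]
  tri (array([ 0.4309, -0.0587,  0.0349]), np.float64(2.204602870733497))
mouth side [(array([231.9, 235.4]), 0.7)]
mouth top [(array([288.1, 252.2]), 0.85), (array([140.3, 257.6]), 0.75)]
  tri (array([ 0.4416, -0.016 ,  0.0225]), np.float64(6.316296475385711))
lid side [(array([173.5, 163.6]), 0.95)]
lid top [(array([143.1, 257.8]), 0.92)]
  tri (array([ 0.4368,  0.3054, -0.0088]), np.float64(3.81707917573242))
wide_lid sid
[... 596 characters left out ...]
), 0.85), (array([285.4, 232.2]), 0.57)]
tin_b top [(array([300.7, 202.4]), 0.89), (array([291.9, 151.9]), 0.86), (array([309.4, 255.1]), 0.63)]
  tri (array([ 0.583 , -0.0672,  0.0664]), np.float64(82.83463398795676))
{'time': 0.8, 'q': array([73.8555,  4.9791, 10.079 , 95.1009,  0.0004, 90.0001]), 'qd': array([-0.0698,  0.0484, -0.0911, -0.0106,  0.0976,  0.0159]), 'joint_efforts': array([ -0.0004, -52.0043,  46.4841,   0.0011,  -0.0001,  -0.    ]), 'ee_pos': array([0.1529, 0.5283, 0.2044]), 'tcp_rot': array([-179.999 ,   -0.0004,  163.8554]), 'wrist_force': array([-0.8586, -0.0798, -0.527 ]), 'torque': array([ 0.0002,  0.0224, -0.0285]), 'grasp_force': 0.0, 'opening': 0.08530884325844794}
```

View pics/side0.png

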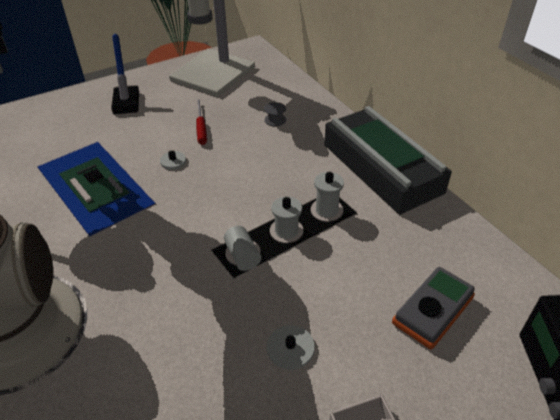

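View pics/top0.png

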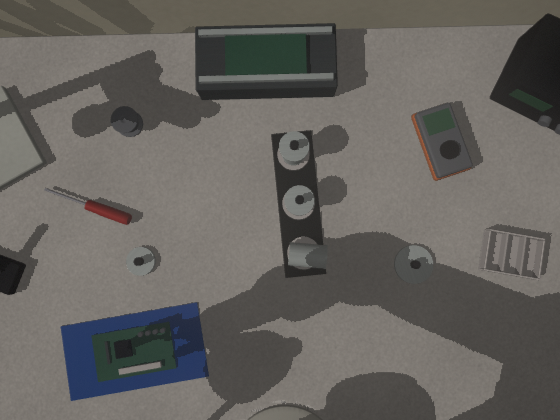

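The side view shows the tipped tin at about (240,247), the two standing tins at (287,220) and (327,198), the small lid at (173,160) and the wide lid at (293,347). In the top view these are at (307,255), (299,202), (293,150), (143,260) and (414,264).

```bash
cat > m.py <<'E'
from h import *
np.set_printoptions(precision=4,suppress=True)
for n in("top","side"):
    D=np.load(n+"0.npy");P=cloud(n,D);p=cv2.imread(f"pics/{n}0.png")
    x,y,z=P[...,0],P[...,1],P[...,2]
    bench=(abs(x-.35)<.03)&(abs(y-.1)<.05);print(n,"bench z",np.nanmedian(z[bench]))
    # strip: dark pixels
    m=(p.max(2)<45)&(abs(y+.04)<.09)&(x>.36)&(x<.75)&(z<.012)
    print(" strip rect",m.sum(),cv2.minAreaRect((np.c_[x[m],y[m]]*1000).astype(np.float32)),"z",np.nanmedian(z[m]))
    for nm,cx,cy in(("tin",.43,-.05),("t2",.55,-.04),("t3",.66,-.03),("lid",.435,.305)):
        r=np.hypot(x-cx,y-cy)<.06
        for lo,hi in((.004,.012),(.012,.03),(.03,.045),(.045,.06),(.06,.078),(.078,.092),(.092,.12)):
            k=r&(z>lo)&(z<hi)
            if k.sum()>8:
                q=P[k];print(" ",nm,lo,hi,k.sum(),"x",np.percentile(q[:,0],[2,50,98]),"y",np.percentile(q[:,1],[2,50,98]),"zmax",q[:,2].max())
    c=p[190:300,200:370] if n=="side" else p[120:290,230:370]
    cv2.imwrite(f"pics/{n}c.png",cv2.resize(c,None,fx=3,fy=3,interpolation=cv2.INTER_CUBIC))
a=cv2.imread("pics/sidec.png");b=cv2.imread("pics/topc.png")
H=max(len(a),len(b));f=lambda i:np.vstack([i,np.zeros((H-len(i),i.shape[1],3),np.uint8)])
o=np.hstack([f(a),f(b)]);s=min(800/o.shape[1],600/H);cv2.imwrite("pics/c.png",cv2.resize(o,None,fx=s,fy=s));print(s)
E
python3 m.py
```

```text
top bench z 0.0013896827834423142
 strip rect 897 ((551.0030517578125, -42.26830291748047), (316.0877685546875, 87.03592681884766), 4.4573845863342285) z 0.005461327327270782
  tin 0.004 0.012 738 x [0.3825 0.4372 0.4857] y [-0.0932 -0.0422 -0.0045] zmax 0.011657989235153376
  tin 0.03 0.045 173 x [0.4122 0.4561 0.4653] y [-0.0973 -0.0573 -0.0185] zmax 0.04494059298702868
  tin 0.045 0.06 720 x [0.417  0.4383 0.4593] y [-0.0956 -0.0581 -0.019 ] zmax 0.058021154634403826
  t2 0.004 0.012 1003 x [0.4945 0.5333 0.6057] y [-0.0855 -0.0365  0.0034] zmax 0.011784875068549194
  t2 0.06 0.078 628 x [0.5232 0.5513 0.5808] y [-0.0695 -0.0412 -0.013 ] zmax 0.07799437051857716
  t2 0.078 0.092 43 x [0.5323 0.5549 0.5789] y [-0.0674 -0.0464 -0.0132] zmax 0.09162392408813558
  t2 0.092 0.12 58 x [0.5442 0.552  0.5602] y [-0.0492 -0.0412 -0.0331] zmax 0.09983189997914865
  t3 0.004 0.012 879 x [0.6033 0.638  0.7088] y [-0.0771 -0.0255  0.0131] zmax 0.011621855124013925
  t3 0.012 0.03 26 x [0.6374 0.6394 0.6469] y [-0.051  -0.0335 -0.014 ] zmax 0.029590100726100133
  t3 0.03 0.045 13 x [0.637  0.63
[... 2107 characters left out ...]

  t3 0.045 0.06 116 x [0.6372 0.6484 0.6784] y [-0.0602 -0.0546 -0.0245] zmax 0.059797509415691286
  t3 0.06 0.078 92 x [0.6377 0.647  0.6715] y [-0.0608 -0.0528 -0.0286] zmax 0.07319985596383549
  t3 0.078 0.092 453 x [0.6317 0.6551 0.6895] y [-0.066  -0.044  -0.0088] zmax 0.09188156302354411
  t3 0.092 0.12 90 x [0.653  0.6588 0.6702] y [-0.0458 -0.0389 -0.0276] zmax 0.11042805285223833
  lid 0.004 0.012 274 x [0.4018 0.428  0.4737] y [0.2714 0.2956 0.3347] zmax 0.011967020046976362
  lid 0.012 0.03 99 x [0.4076 0.4336 0.4596] y [0.2728 0.2979 0.3202] zmax 0.029736084294037846
  lid 0.03 0.045 19 x [0.4266 0.4323 0.4384] y [0.2926 0.3024 0.3109] zmax 0.03677863583885599
0.8602150537634409
```

View pics/c.png

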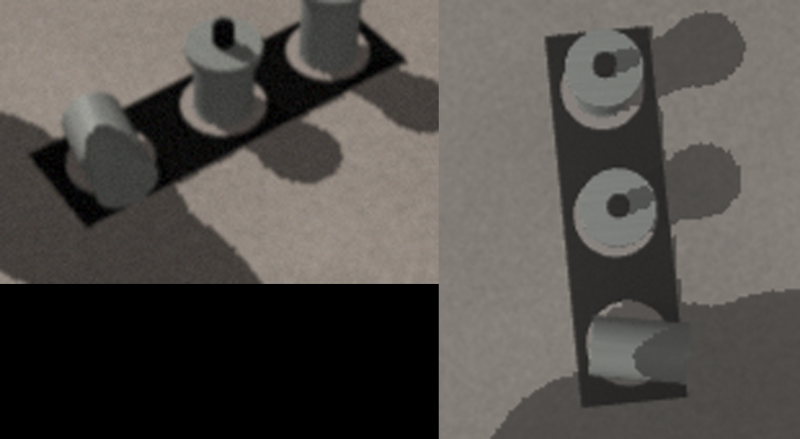

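The crops show the tipped tin lying on the nearest spot with its mouth towards +y, and the neighbour about 110 mm further in x. Next I fit the tin's axis and the lid and spot positions.

```bash
python3 - <<'E'
from h import *
from scipy.optimize import least_squares
np.set_printoptions(precision=4,suppress=True)
for n in("top","side"):
    D=np.load(n+"0.npy");P=cloud(n,D);x,y,z=P[...,0],P[...,1],P[...,2]
    q=P[(np.hypot(x-.4375,y+.059)<.055)&(z>.022)&(y<-.025)&(y>-.094)]
    f=lambda p:np.abs(np.hypot((q[:,0]-p[0]-p[1]*(q[:,1]+.059))/np.hypot(1,p[1]),q[:,2]-p[2]))-.025
    r=least_squares(f,[.4375,0,.029],loss="soft_l1",f_scale=.002);print(n,"tin x0,dx/dy,z",r.x,"rms",np.std(f(r.x)),len(q))
    a=P[(np.hypot(x-r.x[0],y+.059)<.055)&(z>.045)];print("  ends y",np.percentile(a[:,1],[.5,1,99,99.5]))
    # spots: white pixels on strip level
    p=cv2.imread(f"pics/{n}0.png")
    for nm,cx,cy in(("t2",.552,-.043),("t3",.661,-.036),("spot",.4416,-.0515)):
        m=(p.min(2)>60)&(z<.012)&(np.hypot(x-cx,y-cy)<.05)
        w=np.c_[x[m],y[m]].astype(np.float32)
        g=least_squares(lambda c:np.maximum(np.hypot(*(w-c[:2]).T)-.036,0),[cx,cy]).x if len(w) else None
        print("  ",nm,m.sum(),[round(float(v)*1000,1) for v in np.r_[w.min(0),w.max(0)]])
E
```

```text
top tin x0,dx/dy,z [0.4379 0.1142 0.0298] rms 0.001443360863525588 782
  ends y [-0.0973 -0.0962 -0.0187 -0.0178]
   t2 235 [516.3, -93.0, 584.9, 6.9]
   t3 308 [627.3, -84.9, 702.5, 13.7]
   spot 209 [391.7, -97.1, 479.0, -1.6]
side tin x0,dx/dy,z [0.4386 0.122  0.0291] rms 0.0012146567448996957 643
  ends y [-0.1002 -0.0999 -0.019  -0.0187]
   t2 275 [516.9, -92.8, 589.2, 5.9]
   t3 243 [625.3, -85.5, 710.5, 12.9]
   spot 94 [408.5, -100.8, 478.4, -5.6]
```

```bash
python3 -m jog '[{"rotation":[0,0,-9],"translation":[30,-45,0],"grip":85},{"rotation":[0,0,-18],"translation":[60,-90,0],"grip":85},{"rotation":[0,0,-26],"translation":[85,-135,0],"grip":85},{"rotation":[0,0,-34],"translation":[115,-180,0],"grip":85},{"rotation":[0,0,-42],"translation":[145,-230,0],"grip":85},{"rotation":[0,0,-50],"translation":[175,-280,0],"grip":85},{"rotation":[0,0,-58],"translation":[205,-330,0],"grip":85},{"rotation":[0,0,-66],"translation":[235,-380,0],"grip":85},{"rotation":[0,0,-74],"translation":[260,-430,0],"grip":85},{"rotation":[0,0,-74],"translation":[275,-480,0],"grip":85},{"rotation":[0,0,-74],"translation":[285,-530,0],"grip":85},{"rotation":[0,0,-74],"translation":[285,-570,0],"grip":85},{"rotation":[0,0,-74],"translation":[285,-570,0],"grip":85},{"rotation":[0,0,-74],"translation":[285,-570,0],"grip":85}]'
```

```text
time: 2.2
ee_pos: [0.4382, -0.046, 0.2041]
tcp_rot: [-180.0, 0.1, 89.5]
wrist_force: [0.1, 0.8, -0.9]
opening: 0.085
grasp_force: 0.0
```

```bash
python3 -m jog '[{"rotation":[-7.5,0.4,-1],"translation":[2,10,-15],"grip":85},{"rotation":[-15,0.9,-2.1],"translation":[3,20,-30],"grip":85},{"rotation":[-22.5,1.3,-3.1],"translation":[5,30,-45],"grip":85},{"rotation":[-30,1.7,-4.2],"translation":[6,40,-60],"grip":85},{"rotation":[-37.5,2.2,-5.2],"translation":[8,50,-80],"grip":85},{"rotation":[-45,2.6,-6.3],"translation":[9,59,-106],"grip":85},{"rotation":[-45,2.6,-6.3],"translation":[9,59,-106],"grip":85},{"rotation":[-45,2.6,-6.3],"translation":[9,59,-106],"grip":85},{"rotation":[-45,2.6,-6.3],"translation":[9,59,-106],"grip":85},{"rotation":[-45,2.6,-6.3],"translation":[9,59,-106],"grip":85}]' 40
python3 - <<'E'
from h import *
p,_=imaging.camera("side");q,_=imaging.camera("top")
print(readout.get_obs()["ee_pos"],readout.get_obs()["tcp_rot"])
o=np.hstack([p[120:330,130:400],q[120:330,180:450]])[...,::-1];cv2.imwrite("pics/a.png",cv2.resize(o,None,fx=1.48,fy=1.48))
E
```

```text
time: 3.2
ee_pos: [0.4477, 0.017, 0.1013]
tcp_rot: [179.4, 44.8, 82.8]
wrist_force: [0.1, -0.1, -0.2]
opening: 0.0848
grasp_force: 0.0
[0.44752058 0.01687351 0.10090537] [179.45218845  44.83611961  82.78640515]
```

View pics/a.png

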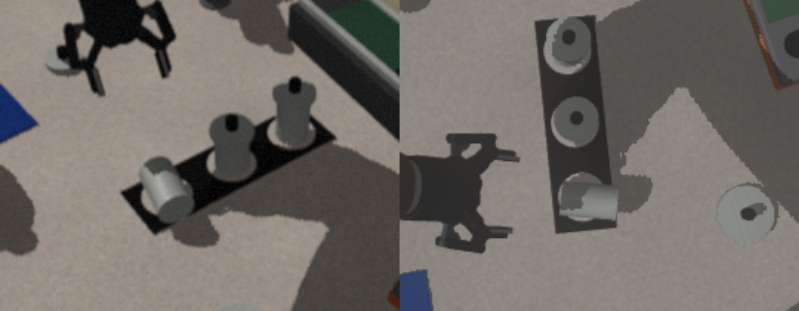

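The view shows the leaned gripper straddling the tin's axis from the mouth side, so I go in along the tool.

```bash
python3 -m jog '[{"rotation":[0,0,0],"translation":[-3,-28,-28],"grip":85},{"rotation":[0,0,0],"translation":[-6,-50,-50],"grip":85},{"rotation":[0,0,0],"translation":[-8,-68,-69],"grip":85},{"rotation":[0,0,0],"translation":[-10,-84,-85],"grip":85},{"rotation":[0,0,0],"translation":[-10,-84,-85],"grip":85},{"rotation":[0,0,0],"translation":[-10,-84,-85],"grip":85},{"rotation":[0,0,0],"translation":[-10,-84,-85],"grip":85},{"rotation":[0,0,0],"translation":[-10,-84,-85],"grip":44},{"rotation":[0,0,0],"translation":[-10,-84,-85],"grip":44},{"rotation":[0,0,0],"translation":[-10,-84,-85],"grip":44},{"rotation":[0,0,0],"translation":[-10,-84,-85],"grip":44},{"rotation":[0,0,0],"translation":[-10,-84,-85],"grip":44},{"rotation":[0,0,0],"translation":[-10,-84,-85],"grip":44},{"rotation":[0,0,0],"translation":[-10,-84,-85],"grip":44},{"rotation":[0,0,0],"translation":[-10,-84,-85],"grip":44}]' 40
```

```text
time: 4.8
ee_pos: [0.4374, -0.0663, 0.0139]
tcp_rot: [179.8, 45.0, 83.1]
wrist_force: [-0.1, 3.6, 5.1]
opening: 0.0467
grasp_force: 38.9
```

```bash
python3 -m jog '[{"rotation":[0,0,0],"translation":[0,0,10],"grip":44},{"rotation":[0,0,0],"translation":[0,0,30],"grip":44},{"rotation":[0,0,0],"translation":[0,0,60],"grip":44},{"rotation":[0,0,0],"translation":[0,0,90],"grip":44},{"rotation":[0,0,0],"translation":[0,0,100],"grip":44},{"rotation":[0,0,0],"translation":[0,0,100],"grip":44},{"rotation":[0,0,0],"translation":[0,0,100],"grip":44},{"rotation":[0,0,0],"translation":[0,0,100],"grip":44}]' 40
python3 - <<'E'
from h import *
p,_=imaging.camera("side");q,_=imaging.camera("top")
print({k:readout.get_obs()[k] for k in("ee_pos","tcp_rot","opening","grasp_force","wrist_force")})
o=np.hstack([p[120:330,130:400],q[120:330,180:450]])[...,::-1];cv2.imwrite("pics/b.png",cv2.resize(o,None,fx=1.48,fy=1.48))
E
```

```text
time: 5.6
ee_pos: [0.4364, -0.0668, 0.112]
tcp_rot: [180.0, 45.1, 83.2]
wrist_force: [-0.4, -0.4, -1.4]
opening: 0.0464
grasp_force: 39.0
{'ee_pos': array([ 0.43641375, -0.06682741,  0.1122956 ]), 'tcp_rot': array([179.99143973,  45.0941548 ,  83.2494818 ]), 'opening': 0.046386492997714544, 'grasp_force': 38.99173871790481, 'wrist_force': array([-0.76539643,  0.17267231, -1.66046631])}
```

View pics/b.png

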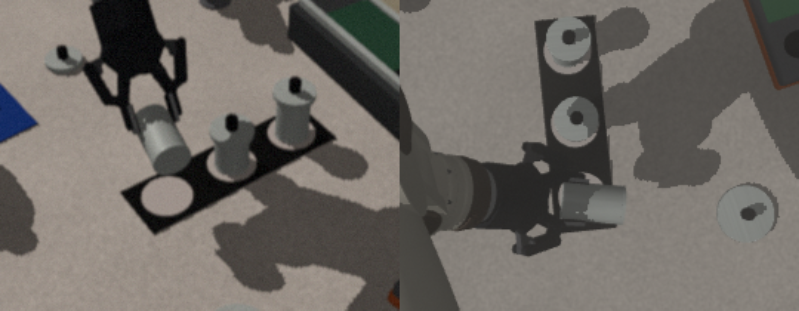

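The tin is held and off the strip, and the bare spot shows at about crop pixel (167,195) in the side view. I measure the tin in the hand and the spot.

```bash
cat > fit.py <<'E'
from h import *
from scipy.optimize import least_squares
np.set_printoptions(precision=4,suppress=True)
def white(n,c,r=.05,thr=60):
    pass
def cyl(c0,u0,excl=None,R=.06):
    o=readout.get_obs();print(o["time"],o["ee_pos"],o["tcp_rot"],o["opening"],o["grasp_force"])
    Q=[]
    for n in("top","side"):
        p,D=imaging.camera(n);P=cloud(n,D);k=(np.linalg.norm(P-c0,axis=-1)<R)&(p.min(2)>75)&(P[...,2]>.02)
        k=cv2.erode(k.astype(np.uint8),np.ones((3,3)))>0
        Q.append(P[k]);print(n,k.sum(),p[k].mean(0) if k.any() else 0)
    for nm,q in(("top",Q[0]),("side",Q[1]),("both",np.vstack(Q))):
        if len(q)<60: continue
        u0=np.array(u0)/np.linalg.norm(u0);a=np.linalg.svd(u0[None])[2][1:]
        def f(p):
            u=u0+p[2]*a[0]+p[3]*a[1];u/=np.linalg.norm(u);d=q-(c0+p[0]*a[0]+p[1]*a[1])
            return np.linalg.norm(d-np.outer(d@u,u),axis=1)-.025
        r=least_squares(f,[0,0,0,0],loss="soft_l1",f_scale=.0015);p=r.x
        u=u0+p[2]*a[0]+p[3]*a[1];u/=np.linalg.norm(u);c=c0+p[0]*a[0]+p[1]*a[1]
        g=np.abs(f(p))<.003;t=(q[g]-c)@u
        e=np.percentile(t,[1,99]);print(nm,"pt",c,"u",u,"ends",c+u*e[0],c+u*e[1],"len",e[1]-e[0],"rms",np.sqrt(np.mean(f(p)[g]**2)),g.mean())
E
python3 - <<'E'
from fit import *
T=readout.get_obs()["ee_pos"]
cyl(T+np.array([0,.0085,.017]),[.117,.993,0])
p,D=imaging.camera("side");P=cloud("side",D)
m=((p.min(2)>60)&(np.hypot(P[...,0]-.4416,P[...,1]+.0515)<.043)&(P[...,2]<.015)).astype(np.uint8)
n,l,s,c=cv2.connectedComponentsWithStats(m);i=1+s[1:,4].argmax()
cs=max(cv2.findContours((l==i).astype(np.uint8),0,1)[0],key=cv2.contourArea)
e=cv2.fitEllipse(cv2.convexHull(cs));print(s[i],e,"spot",at_z("side",e[0],.004), "cloud med z",np.nanmedian(P[...,2][l==i]))
hp=np.array([at_z("side",v[0],.004)[:2]*1000 for v in cs],np.float32);print(cv2.minEnclosingCircle(hp))
E
```

```text
5.7 [ 0.4364 -0.0668  0.1123] [179.9914  45.0942  83.2495] 0.046386492997714544 38.99173871790481
top 614 [108.1922 109.8306 106.4772]
side 379 [139.8997 140.8707 135.5778]
top pt [ 0.4375 -0.0585  0.1269] u [0.11   0.9928 0.0483] ends [ 0.4335 -0.0952  0.1252] [ 0.4418 -0.0199  0.1288] len 0.0758016146175628 rms 0.0012618675805513102 0.9739413680781759
side pt [ 0.4377 -0.0585  0.1262] u [0.1033 0.9943 0.0273] ends [ 0.4333 -0.1001  0.1251] [ 0.4381 -0.0539  0.1263] len 0.04649986459676764 rms 0.001153801092536284 0.9815303430079155
both pt [ 0.4377 -0.0585  0.1268] u [0.109  0.9929 0.0486] ends [ 0.4333 -0.0982  0.1249] [ 0.4419 -0.0205  0.1287] len 0.07827375414679225 rms 0.0012404266092759164 0.9768378650553877
[225 239  36  27 771] ((242.36813354492188, 252.09092712402344), (27.142101287841797, 35.612403869628906), 84.53089141845703) spot [ 0.4428 -0.0517  0.004 ] cloud med z 0.005612231469490636
((443.2592468261719, -50.81821060180664), 37.34169006347656)
```

```bash
python3 -m jog '[{"rotation":[8,-0.9,0],"translation":[1,3,5],"grip":42},{"rotation":[15.9,-1.8,0],"translation":[2,6,10],"grip":42},{"rotation":[23.8,-2.8,0],"translation":[3,9,10],"grip":42},{"rotation":[31.8,-3.7,0],"translation":[4,12,10],"grip":42},{"rotation":[39.7,-4.6,0],"translation":[5,15,10],"grip":42},{"rotation":[47.7,-5.5,0],"translation":[6,18,10],"grip":42},{"rotation":[55.6,-6.4,0],"translation":[7,21,10],"grip":42},{"rotation":[63.6,-7.3,0],"translation":[7,24,10],"grip":42},{"rotation":[71.5,-8.3,0],"translation":[8,27,8],"grip":42},{"rotation":[79.5,-9.2,0],"translation":[8,29,4],"grip":42},{"rotation":[87.4,-10.1,0],"translation":[8,29.5,0],"grip":42},{"rotation":[87.4,-10.1,0],"translation":[8,29.5,-16],"grip":42},{"rotation":[87.4,-10.1,0],"translation":[8,29.5,-16],"grip":42},{"rotation":[87.4,-10.1,0],"translation":[8,29.5,-16],"grip":42},{"rotation":[87.4,-10.1,0],"translation":[8,29.5,-16],"grip":42},{"rotation":[87.4,-10.1,0],"translation":[8,29.5,-16],"grip":42},{"rotation":[87.4,-10.1,0],"translation":[8,29.5,-16],"grip":42}]' 45
python3 - <<'E'
from fit import *
T=readout.get_obs()["ee_pos"]
cyl(T+np.array([-.0017,-.014,.008]),[0,0,1.])
p,_=imaging.camera("side");q,_=imaging.camera("top")
o=np.hstack([p[120:330,130:400],q[120:330,180:450]])[...,::-1];cv2.imwrite("pics/d.png",cv2.resize(o,None,fx=1.48,fy=1.48))
E
```

```text
time: 7.55
ee_pos: [0.4452, -0.037, 0.0983]
tcp_rot: [-179.9, -42.9, 83.3]
wrist_force: [0.4, -0.5, -1.6]
opening: 0.0465
grasp_force: 44.4
7.55 [ 0.4452 -0.037   0.0983] [-179.9304  -42.876    83.2937] 0.04651569794208806 44.41157634697447
top 288 [84.9861 86.0833 83.9167]
side 2 [119.5 120.  115.5]
top pt [ 1.4622 -0.1285  0.1063] u [ 0.9971 -0.0754  0.0111] ends [ 0.4263 -0.0502  0.0947] [ 0.4633 -0.053   0.0951] len 0.0371593103939607 rms 0.0014989247248489216 0.7326388888888888
both pt [ 3.9803 -0.2606  0.1063] u [ 0.9983 -0.059   0.0032] ends [ 0.4265 -0.0505  0.0949] [ 0.4635 -0.0527  0.095 ] len 0.03704215643118447 rms 0.0015116773682342947 0.7310344827586207
```

View pics/d.png

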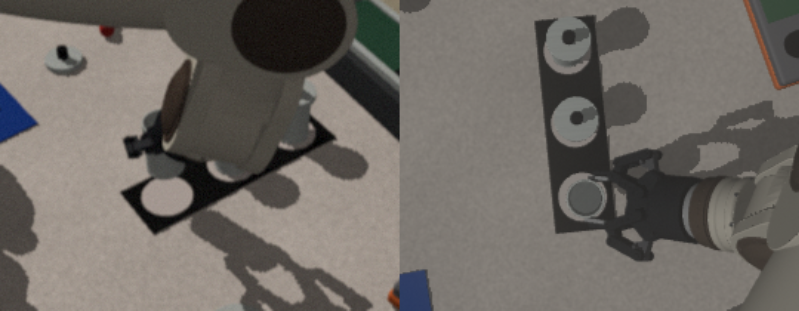

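The top view looks into the upright tin's mouth at about crop pixel (584,199), centred over the spot.

```bash
python3 - <<'E'
from h import *
print(at_z("top",(304.3,254.5),.146),readout.get_obs()["ee_pos"])
E
python3 -m jog '[{"rotation":[0,0,0],"translation":[0,0,-20],"grip":42},{"rotation":[0,0,0],"translation":[0,0,-40],"grip":42},{"rotation":[0,0,0],"translation":[0,0,-50],"grip":42},{"rotation":[0,0,0],"translation":[0,0,-56],"grip":42},{"rotation":[0,0,0],"translation":[0,0,-56],"grip":42},{"rotation":[0,0,0],"translation":[0,0,-56],"grip":42},{"rotation":[0,0,0],"translation":[0,0,-57],"grip":42},{"rotation":[0,0,0],"translation":[0,0,-58],"grip":42},{"rotation":[0,0,0],"translation":[0,0,-58],"grip":42},{"rotation":[0,0,0],"translation":[0,0,-58],"grip":42}]' 45
```

```text
[ 0.44181198 -0.04693213  0.146     ] [ 0.44501086 -0.03708315  0.09763255]
time: 8.75
ee_pos: [0.445, -0.0372, 0.0395]
tcp_rot: [-179.8, -42.9, 83.2]
wrist_force: [-0.3, -0.1, -1.9]
opening: 0.0466
grasp_force: 44.4
```

```bash
python3 -m jog '[{"rotation":[0,0,0],"translation":[0,0,-1],"grip":42},{"rotation":[0,0,0],"translation":[0,0,-2],"grip":42},{"rotation":[0,0,0],"translation":[0,0,-2],"grip":42},{"rotation":[0,0,0],"translation":[0,0,-2.5],"grip":42},{"rotation":[0,0,0],"translation":[0,0,-2.5],"grip":42},{"rotation":[0,0,0],"translation":[0,0,-2.5],"grip":42}]' 45
```

```text
time: 9.35
ee_pos: [0.4451, -0.0373, 0.0372]
tcp_rot: [-179.8, -42.9, 83.2]
wrist_force: [-1.1, -1.9, 4.4]
opening: 0.0466
grasp_force: 45.2
```

```bash
python3 -m jog '[{"rotation":[0,0,0],"translation":[0,0,-1],"grip":42},{"rotation":[0,0,0],"translation":[0,0,-1],"grip":42},{"rotation":[0,0,0],"translation":[0,0,-1],"grip":42}]' 30; python3 -m jog '[{"rotation":[0,0,0],"translation":[0,0,0],"grip":52},{"rotation":[0,0,0],"translation":[0,0,0],"grip":60},{"rotation":[0,0,0],"translation":[0,0,0],"grip":70},{"rotation":[0,0,0],"translation":[0,0,0],"grip":85},{"rotation":[0,0,0],"translation":[0,0,0],"grip":85},{"rotation":[0,0,0],"translation":[0,0,0],"grip":85},{"rotation":[0,0,0],"translation":[-2,-20,20],"grip":85},{"rotation":[0,0,0],"translation":[-4,-40,40],"grip":85},{"rotation":[0,0,0],"translation":[-7,-65,65],"grip":85},{"rotation":[0,0,0],"translation":[-10,-90,90],"grip":85},{"rotation":[0,0,0],"translation":[-10,-90,120],"grip":85},{"rotation":[0,0,0],"translation":[-10,-90,150],"grip":85},{"rotation":[0,0,0],"translation":[-10,-90,150],"grip":85},{"rotation":[0,0,0],"translation":[-10,-90,150],"grip":85}]'
python3 - <<'E'
from h import *
p,_=imaging.camera("side");q,D=imaging.camera("top")
P=cloud("top",D);k=(np.hypot(P[...,0]-.4425,P[...,1]+.05)<.04)&(P[...,2]>.06);print(k.sum(),P[k].mean(0) if k.any() else 0,np.nanpercentile(P[k],[2,98],axis=0))
o=np.hstack([p[120:330,130:400],q[120:330,180:450]])[...,::-1];cv2.imwrite("pics/e.png",cv2.resize(o,None,fx=1.48,fy=1.48));print(readout.get_obs()["ee_pos"],readout.get_obs()["tcp_rot"],readout.get_obs()["q"])
E
```

```text
time: 9.65
ee_pos: [0.4452, -0.0373, 0.037]
tcp_rot: [-179.9, -43.0, 83.2]
wrist_force: [-3.7, -4.9, 13.0]
opening: 0.0463
grasp_force: 46.3
time: 11.05
ee_pos: [0.4352, -0.1275, 0.186]
tcp_rot: [-179.9, -42.9, 83.2]
wrist_force: [-0.4, -0.3, 0.6]
opening: 0.085
grasp_force: 0.0
130 [ 0.44332527 -0.05345175  0.08310917] [[ 0.41934956 -0.07516001  0.06338002]
 [ 0.46744945 -0.02864422  0.08871293]]
[ 0.43474459 -0.12701126  0.1850106 ] [-179.72273979  -42.95723696   83.10875741] [-39.46764072  10.72239345   3.3487407  109.5072208   34.86397802
  48.73184563]
```

View pics/e.png

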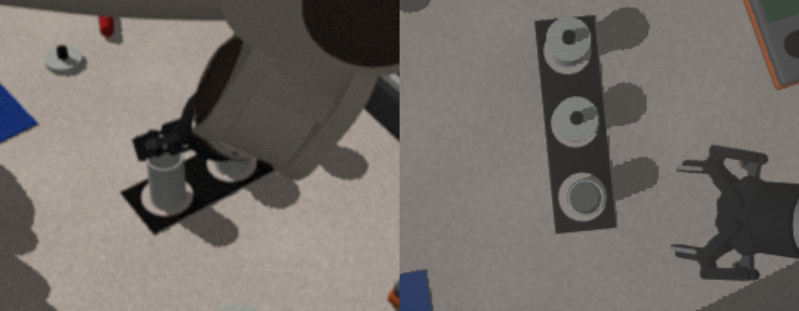

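The tin stands upright on its spot (about crop pixel (583,196) in the top view), and the neighbours are unmoved. Now for the lid.

```bash
python3 -m jog '[{"rotation":[-7,0.8,0],"translation":[0,0,40],"grip":85},{"rotation":[-14,1.7,0],"translation":[0,40,65],"grip":85},{"rotation":[-21,2.5,0],"translation":[0,85,65],"grip":85},{"rotation":[-28,3.3,0],"translation":[0,130,65],"grip":85},{"rotation":[-35,4.1,0],"translation":[0,175,65],"grip":85},{"rotation":[-42.7,5,0],"translation":[0,220,65],"grip":85},{"rotation":[-42.7,5,0],"translation":[0,265,65],"grip":70},{"rotation":[-42.7,5,0],"translation":[-1,310,50],"grip":60},{"rotation":[-42.7,5,0],"translation":[-1,355,20],"grip":60},{"rotation":[-42.7,5,0],"translation":[-1,400,-20],"grip":50},{"rotation":[-42.7,5,0],"translation":[-1.5,431.5,-60],"grip":50},{"rotation":[-42.7,5,0],"translation":[-1.5,431.5,-90],"grip":50},{"rotation":[-42.7,5,0],"translation":[-1.5,431.5,-90],"grip":50},{"rotation":[-42.7,5,0],"translation":[-1.5,431.5,-90],"grip":50},{"rotation":[-42.7,5,0],"translation":[-1.5,431.5,-90],"grip":50},{"rotation":[-42.7,5,0],"translation":[-1.5,431.5,-90],"grip":50}]'
python3 - <<'E'
from h import *
p,_=imaging.camera("side");q,D=imaging.camera("top")
print({k:readout.get_obs()[k] for k in("ee_pos","tcp_rot","opening")})
c=p[110:210,120:240];d=q[210:310,90:210]
o=np.hstack([c,d])[...,::-1];cv2.imwrite("pics/f.png",cv2.resize(o,None,fx=3,fy=3,interpolation=cv2.INTER_CUBIC))
E
```

```text
time: 12.75
ee_pos: [0.4346, 0.3041, 0.0982]
tcp_rot: [179.9, -0.1, 83.1]
wrist_force: [-0.3, 0.1, 0.6]
opening: 0.0498
grasp_force: 0.0
{'ee_pos': array([0.43441472, 0.30410672, 0.09776611]), 'tcp_rot': array([ 1.79962194e+02, -4.59112027e-02,  8.31328854e+01]), 'opening': 0.04993033589145739}
```

View pics/f.png

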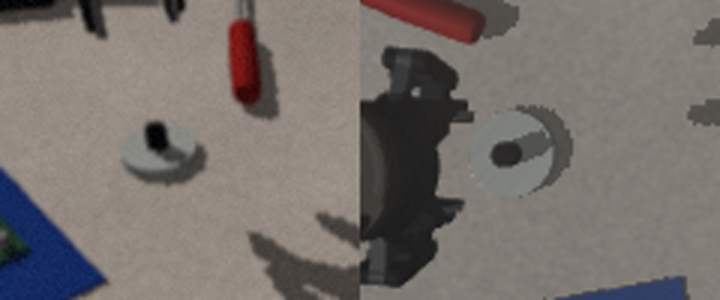

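```bash
python3 - <<'E'
from h import *
print(at_z("top",(140.5,261.2),.010),at_z("top",(138.7,261),.030),at_z("side",(173.5,161.5),.010),at_z("side",(171.7,151.5),.030))
E
python3 -m jog '[{"rotation":[0,0,0],"translation":[0,0,-30],"grip":45},{"rotation":[0,0,0],"translation":[0,0,-50],"grip":45},{"rotation":[0,0,0],"translation":[0,0,-65],"grip":45},{"rotation":[0,0,0],"translation":[0,0,-75],"grip":45},{"rotation":[0,0,0],"translation":[0,0,-79],"grip":45},{"rotation":[0,0,0],"translation":[0,0,-79],"grip":45},{"rotation":[0,0,0],"translation":[0,0,-79],"grip":45},{"rotation":[0,0,0],"translation":[0,0,-79],"grip":45},{"rotation":[0,0,0],"translation":[0,0,-79],"grip":45}]'
```

```text
[0.4317954  0.30453414 0.01      ] [0.43291994 0.30214802 0.03      ] [0.43180945 0.29090293 0.01      ] [0.43588691 0.30466045 0.03      ]
time: 13.75
ee_pos: [0.4337, 0.3046, 0.0175]
tcp_rot: [-180.0, 0.0, 83.2]
wrist_force: [0.1, -1.0, -0.5]
opening: 0.0449
grasp_force: 0.0
```

```bash
python3 -m jog '[{"rotation":[0,0,0],"translation":[0,0,-2],"grip":45},{"rotation":[0,0,0],"translation":[0,0,-2],"grip":30},{"rotation":[0,0,0],"translation":[0,0,-2],"grip":14},{"rotation":[0,0,0],"translation":[0,0,-2],"grip":14},{"rotation":[0,0,0],"translation":[0,0,-2],"grip":14},{"rotation":[0,0,0],"translation":[0,0,-2],"grip":14},{"rotation":[0,0,0],"translation":[0,0,-2],"grip":14},{"rotation":[0,0,0],"translation":[0,0,-2],"grip":14},{"rotation":[0,0,0],"translation":[0,0,-2],"grip":14}]' 40; python3 -m jog '[{"rotation":[0,0,0],"translation":[0,0,10],"grip":14},{"rotation":[0,0,0],"translation":[0,0,40],"grip":14},{"rotation":[0,0,0],"translation":[0,0,80],"grip":14},{"rotation":[0,0,0],"translation":[0,0,120],"grip":14},{"rotation":[0,0,0],"translation":[0,0,150],"grip":14},{"rotation":[0,0,0],"translation":[0,0,150],"grip":14},{"rotation":[0,0,0],"translation":[0,0,150],"grip":14}]'
```

```text
time: 14.65
ee_pos: [0.4334, 0.3043, 0.0149]
tcp_rot: [-179.9, 0.1, 83.2]
wrist_force: [-0.4, -0.1, 0.1]
opening: 0.0138
grasp_force: 0.0
time: 15.35
ee_pos: [0.4338, 0.3045, 0.1659]
tcp_rot: [-180.0, -0.0, 83.2]
wrist_force: [0.0, 0.3, -0.5]
opening: 0.0142
grasp_force: 0.0
```

The opening reads about 3.5 mm low (the 50 mm tin read 46.5), so a command of 14 just failed to grip the knob. I retry with a smaller one.

```bash
python3 -m jog '[{"rotation":[0,0,0],"translation":[0,0,0],"grip":45},{"rotation":[0,0,0],"translation":[0,0,0],"grip":45},{"rotation":[0,0,0],"translation":[0,0,0],"grip":45}]' 
python3 - <<'E'
from h import *
for n in("top","side"):
    p,D=imaging.camera(n);P=cloud(n,D)
    for lo,hi in((.008,.02),(.028,.045)):
        k=(np.hypot(P[...,0]-.433,P[...,1]-.304)<.04)&(P[...,2]>lo)&(P[...,2]<hi);print(n,lo,k.sum(),P[k].mean(0) if k.any() else 0)
E
```

```text
time: 15.65
ee_pos: [0.4331, 0.304, 0.164]
tcp_rot: [-179.8, 0.1, 83.2]
wrist_force: [-0.8, 0.4, 0.6]
opening: 0.0452
grasp_force: 0.0
top 0.008 582 [0.43281567 0.30463164 0.01155859]
top 0.028 58 [0.43331321 0.30458626 0.03120304]
side 0.008 277 [0.43223442 0.29830867 0.01116395]
side 0.028 28 [0.43325367 0.30261047 0.03067648]
```

```bash
python3 -m jog '[{"rotation":[0,0,0],"translation":[0,0,-45],"grip":45},{"rotation":[0,0,0],"translation":[0,0,-90],"grip":45},{"rotation":[0,0,0],"translation":[0,0,-125],"grip":45},{"rotation":[0,0,0],"translation":[0,0,-145],"grip":45},{"rotation":[0,0,0],"translation":[0,0,-152],"grip":45},{"rotation":[0,0,0],"translation":[0,0,-152],"grip":45},{"rotation":[0,0,0],"translation":[0,0,-152],"grip":45},{"rotation":[0,0,0],"translation":[0,0,-152],"grip":45},{"rotation":[0,0,0],"translation":[0,0,-152],"grip":4},{"rotation":[0,0,0],"translation":[0,0,-152],"grip":4},{"rotation":[0,0,0],"translation":[0,0,-152],"grip":4},{"rotation":[0,0,0],"translation":[0,0,-152],"grip":4},{"rotation":[0,0,0],"translation":[0,0,-152],"grip":4},{"rotation":[0,0,0],"translation":[0,0,-152],"grip":4},{"rotation":[0,0,0],"translation":[0,0,-152],"grip":4},{"rotation":[0,0,0],"translation":[0,0,-152],"grip":4}]' 40
```

```text
time: 17.35
ee_pos: [0.4334, 0.3043, 0.0129]
tcp_rot: [-179.9, 0.1, 83.2]
wrist_force: [-0.1, -1.0, -0.3]
opening: 0.0043
grasp_force: 0.0
```

```bash
python3 - <<'E'
from h import *
p,_=imaging.camera("side");q,D=imaging.camera("top")
c=p[90:190,110:230];d=q[210:310,90:210]
o=np.hstack([c,d])[...,::-1];cv2.imwrite("pics/g.png",cv2.resize(o,None,fx=3.3,fy=3.3,interpolation=cv2.INTER_CUBIC))
for n in("top","side"):
    print(n,[(x["uv"],x["confidence"]) for x in spotter.mark_of(n,"lid")[:3]])
E
```

```text
top [([140.6, 258.8], 0.77)]
side [([172.4, 160.9], 0.69)]
```

View pics/g.png

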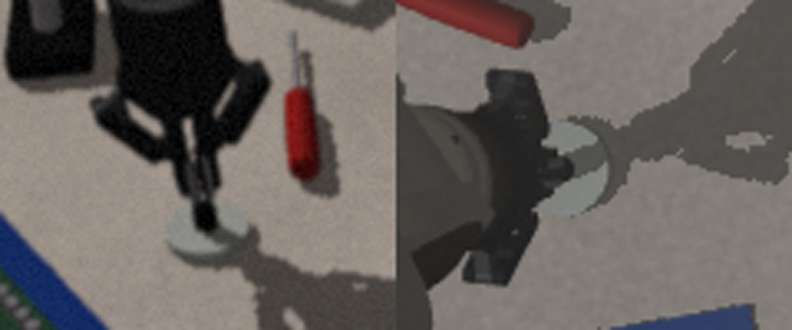

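```bash
python3 - <<'E'
from h import *
np.set_printoptions(precision=4,suppress=True)
print(readout.get_obs()["ee_pos"],readout.get_obs()["opening"])
for n in("side","top"):
    p,D=imaging.camera(n);P=cloud(n,D);print(n)
    k=(np.hypot(P[...,0]-.433,P[...,1]-.304)<.045)&(P[...,2]>.014)&(p.max(2)<75)
    for lo in np.arange(.014,.1,.008):
        m=k&(P[...,2]>=lo)&(P[...,2]<lo+.008)
        if m.sum(): print(round(lo,3),m.sum(),P[m].min(0)[:2],np.median(P[m],0)[:2],P[m].max(0)[:2],"px",np.argwhere(m).mean(0)[::-1])
E
```

```text
[0.4334 0.3043 0.0129] 0.004461847569104294
side
0.014 19 [0.4255 0.2867] [0.4316 0.2955] [0.4393 0.3031] px [172.2632 157.6842]
0.022 25 [0.4253 0.2923] [0.4316 0.299 ] [0.4417 0.3092] px [171.4  154.24]
0.03 17 [0.4267 0.2937] [0.4345 0.3019] [0.4403 0.3111] px [171.2941 151.8235]
0.038 8 [0.4247 0.2917] [0.4359 0.2966] [0.4383 0.3161] px [170.375 148.5  ]
0.046 28 [0.4194 0.2901] [0.4301 0.294 ] [0.4469 0.3117] px [170.2857 147.2143]
0.054 40 [0.4174 0.2895] [0.4355 0.2957] [0.4483 0.3176] px [170.175 144.475]
0.062 33 [0.4172 0.29  ] [0.4293 0.2954] [0.4482 0.3121] px [169.1515 141.7576]
0.07 36 [0.4173 0.2888] [0.4354 0.2961] [0.4467 0.3063] px [168.7778 139.1111]
0.078 37 [0.4134 0.288 ] [0.4376 0.2938] [0.4567 0.3061] px [168.8378 136.3514]
0.086 81 [0.3968 0.2861] [0.4377 0.2941] [0.4682 0.3136] px [168.4198 133.5062]
0.094 110 [0.3935 0.2858] [0.4398 0.2954] [0.4733 0.3155] px [168.1727 130.3727]
top
0.014 7 [0.426  0.2973] [0.4344 0.2983] [0.4412 0.3023] px [141.8571 260.4286]
0.022 11 [0.4304 0.2964] [0.4326 0.2995] [0.4413 0.3146] px [139.     260.5455]
0.03 10 [0.4265 0.2965] [0.4308 0.2987] [0.435  0.3098] px [139.4 262.1]
0.046 16 [0.4171 0.2933] [0.4345 0.296 ] [0.4484 0.3047] px [138.0625 261.375 ]
0.054 19 [0.4175 0.2932] [0.4298 0.2956] [0.4463 0.3005] px [137.1579 262.3684]
0.062 15 [0.4237 0.2933] [0.4341 0.2958] [0.4464 0.3017] px [136.1333 261.0667]
0.07 9 [0.4242 0.2932] [0.4343 0.2946] [0.4404 0.2988] px [135.3333 262.    ]
0.078 8 [0.4186 0.2927] [0.4316 0.2954] [0.4489 0.2984] px [134.    262.375]
0.086 33 [0.3997 0.2887] [0.4389 0.2944] [0.4649 0.3075] px [133.3333 261.1818]
0.094 63 [0.3923 0.2885] [0.4552 0.297 ] [0.4729 0.3045] px [130.7619 258.2381]
```

The depth cloud puts the fingertips at z ≈ 0.044, about 30 mm above the reported TCP. That also explains the 46.5 mm reading on the tin as a chord: only the tips gripped it. The knob was simply below the fingers, so I go 27 mm lower.

```bash
python3 -m jog '[{"rotation":[0,0,0],"translation":[0,0,0],"grip":45},{"rotation":[0,0,0],"translation":[0,0,0],"grip":45},{"rotation":[0,0,0],"translation":[0,0,0],"grip":45},{"rotation":[0,0,0],"translation":[0,0,0],"grip":45},{"rotation":[0,0,0],"translation":[0,0,-10],"grip":45},{"rotation":[0,0,0],"translation":[0,0,-18],"grip":45},{"rotation":[0,0,0],"translation":[0,0,-23],"grip":45},{"rotation":[0,0,0],"translation":[0,0,-25],"grip":45},{"rotation":[0,0,0],"translation":[0,0,-27],"grip":45},{"rotation":[0,0,0],"translation":[0,0,-27],"grip":45},{"rotation":[0,0,0],"translation":[0,0,-27],"grip":45},{"rotation":[0,0,0],"translation":[0,0,-27],"grip":45}]' 30; python3 -m jog '[{"rotation":[0,0,0],"translation":[0,0,0],"grip":8},{"rotation":[0,0,0],"translation":[0,0,0],"grip":8},{"rotation":[0,0,0],"translation":[0,0,0],"grip":8},{"rotation":[0,0,0],"translation":[0,0,0],"grip":8},{"rotation":[0,0,0],"translation":[0,0,0],"grip":8},{"rotation":[0,0,0],"translation":[0,0,0],"grip":8},{"rotation":[0,0,0],"translation":[0,0,0],"grip":8}]' 40
```

```text
time: 18.85
ee_pos: [0.4336, 0.3044, -0.0138]
tcp_rot: [-179.9, 0.0, 83.2]
wrist_force: [0.7, -0.6, -0.1]
opening: 0.0454
grasp_force: 0.0
time: 19.55
ee_pos: [0.4336, 0.3044, -0.0138]
tcp_rot: [-179.9, 0.0, 83.2]
wrist_force: [-0.7, -0.9, 5.2]
opening: 0.0165
grasp_force: 39.1
```

```bash
python3 -m jog '[{"rotation":[0,0,0],"translation":[0,0,5],"grip":8},{"rotation":[0,0,0],"translation":[0,0,20],"grip":8},{"rotation":[0,0,0],"translation":[0,0,50],"grip":8},{"rotation":[0,0,0],"translation":[0,0,90],"grip":8},{"rotation":[0,0,0],"translation":[0,0,130],"grip":8},{"rotation":[0,0,0],"translation":[0,0,160],"grip":8},{"rotation":[0,0,0],"translation":[0,0,160],"grip":8},{"rotation":[0,0,0],"translation":[0,0,160],"grip":8},{"rotation":[0,0,0],"translation":[0,0,160],"grip":8},{"rotation":[0,0,0],"translation":[0,0,160],"grip":8}]' 40
cat > lid.py <<'E'
from h import *
np.set_printoptions(precision=4,suppress=True)
o=readout.get_obs();T=o["ee_pos"];print(T,o["tcp_rot"],o["opening"],o["grasp_force"])
for n in("top","side"):
    p,D=imaging.camera(n);P=cloud(n,D)
    k=(np.hypot(P[...,0]-T[0],P[...,1]-T[1])<.045)&(abs(P[...,2]-T[2]-.022)<.014)
    k&=(p.min(2)>80)
    print(n,k.sum())
    if k.sum()<20: continue
    q=P[k];A=np.c_[q[:,:2]-T[:2],np.ones(len(q))];w=np.ones(len(q))
    for _ in range(8):
        c=np.linalg.lstsq(A*w[:,None],q[:,2]*w,rcond=None)[0];w=(abs(q[:,2]-A@c)<.003)*1.
    q=q[w>0];print(" plane slope,z@TCP",c,"std",np.std(q[:,2]-(A@c)[w>0]),"x",np.percentile(q[:,0],[1,99])-T[0],"y",np.percentile(q[:,1],[1,99])-T[1],"circle",[np.round(v,1) for v in cv2.minEnclosingCircle(((q[:,:2]-T[:2])*1000).astype(np.float32))])
    cv2.imwrite(f"pics/l_{n}.png",p[...,::-1])
E
python3 lid.py
```

```text
time: 20.55
ee_pos: [0.4329, 0.3039, 0.1446]
tcp_rot: [-179.8, 0.1, 83.2]
wrist_force: [0.7, 1.0, -1.0]
opening: 0.0164
grasp_force: 39.0
[0.4329 0.3039 0.1446] [-179.819     0.148    83.1944] 0.016409946459074603 39.044031500816345
top 154
 plane slope,z@TCP [-0.0168 -0.008   0.1695] std 0.001369956331175626 x [-0.0311  0.0291] y [-0.0238  0.011 ] circle [array([-0.8,  1.3]), np.float64(31.0)]
side 117
 plane slope,z@TCP [ 0.0146 -0.0038  0.1691] std 0.0013623496784528045 x [-0.031   0.0313] y [-0.0232  0.0275] circle [array([-0.4, -0.4]), np.float64(32.8)]
```

```bash
cat > rim.py <<'E'
from h import *
from scipy.optimize import least_squares
np.set_printoptions(precision=4,suppress=True)
for n in("top","side"):
    p,D=imaging.camera(n);P=cloud(n,D)
    k=(np.hypot(P[...,0]-.4425,P[...,1]+.051)<.035)&(P[...,2]>.079)&(P[...,2]<.095)
    q=P[k];r=least_squares(lambda c:np.hypot(q[:,0]-c[0],q[:,1]-c[1])-.0235,[.4425,-.051],loss="soft_l1",f_scale=.001).x
    print(n,k.sum(),"rim",r,"z",np.median(q[:,2]),"encl",cv2.minEnclosingCircle((q[:,:2]*1000).astype(np.float32)))
    k=(np.hypot(P[...,0]-.4425,P[...,1]+.051)<.035)&(P[...,2]>.02)&(P[...,2]<.07)
    if n=="side":
        for lo in(.015,.035,.055):
            w=P[(np.hypot(P[...,0]-.4425,P[...,1]+.051)<.035)&(P[...,2]>lo)&(P[...,2]<lo+.02)]
            c=least_squares(lambda c:np.hypot(w[:,0]-c[0],w[:,1]-c[1])-.025,[.4425,-.051],loss="soft_l1",f_scale=.001).x;print("  wall",lo,len(w),c)
E
python3 rim.py
```

```text
top 113 rim [ 0.4434 -0.0518] z 0.08525464658611703 encl ((443.32122802734375, -51.95575714111328), 24.771995544433594)
side 169 rim [ 0.4431 -0.0547] z 0.0832914958766301 encl ((444.1905212402344, -53.34715270996094), 26.483016967773438)
  wall 0.015 150 [ 0.4439 -0.0528]
  wall 0.035 240 [ 0.4436 -0.0539]
  wall 0.055 318 [ 0.443  -0.0547]
```

```bash
python3 -m jog '[{"rotation":[0,0,0],"translation":[1,-20,0],"grip":8},{"rotation":[0,0,0],"translation":[2,-55,0],"grip":8},{"rotation":[0,0,0],"translation":[3,-95,0],"grip":8},{"rotation":[0,0,0],"translation":[4,-135,0],"grip":8},{"rotation":[0,0,0],"translation":[5,-175,0],"grip":8},{"rotation":[0,0,0],"translation":[6,-215,0],"grip":8},{"rotation":[0,0,0],"translation":[7,-255,0],"grip":8},{"rotation":[0,0,0],"translation":[8,-290,0],"grip":8},{"rotation":[0,0,0],"translation":[9,-320,0],"grip":8},{"rotation":[0,0,0],"translation":[10,-345,0],"grip":8},{"rotation":[0,0,0],"translation":[10,-356.5,0],"grip":8},{"rotation":[0,0,0],"translation":[10,-356.5,0],"grip":8},{"rotation":[0,0,0],"translation":[10,-356.5,-20],"grip":8},{"rotation":[0,0,0],"translation":[10,-356.5,-35],"grip":8},{"rotation":[0,0,0],"translation":[10,-356.5,-45],"grip":8},{"rotation":[0,0,0],"translation":[10,-356.5,-45],"grip":8},{"rotation":[0,0,0],"translation":[10,-356.5,-45],"grip":8},{"rotation":[0,0,0],"translation":[10,-356.5,-45],"grip":8},{"rotation":[0,0,0],"translation":[10,-356.5,-45],"grip":8}]' 40; python3 lid.py
python3 - <<'E'
import cv2,numpy as np
o=np.hstack([cv2.imread("pics/l_side.png")[150:290,170:320],cv2.imread("pics/l_top.png")[170:310,220:370]]);cv2.imwrite("pics/h.png",cv2.resize(o,None,fx=2.6,fy=2.6,interpolation=cv2.INTER_CUBIC))
E
```

```text
time: 22.65
ee_pos: [0.4438, -0.0522, 0.1015]
tcp_rot: [-180.0, 0.1, 83.2]
wrist_force: [-0.2, -0.7, -0.6]
opening: 0.016
grasp_force: 39.1
[ 0.4438 -0.0522  0.1015] [-179.9725    0.0613   83.202 ] 0.016044988905516727 39.07632529735565
top 0
side 186
 plane slope,z@TCP [ 0.0052 -0.0151  0.1259] std 0.0011936147767869472 x [-0.0311  0.0302] y [-0.0279  0.0266] circle [array([-0.6, -0.9]), np.float64(32.6)]
```

View pics/h.png

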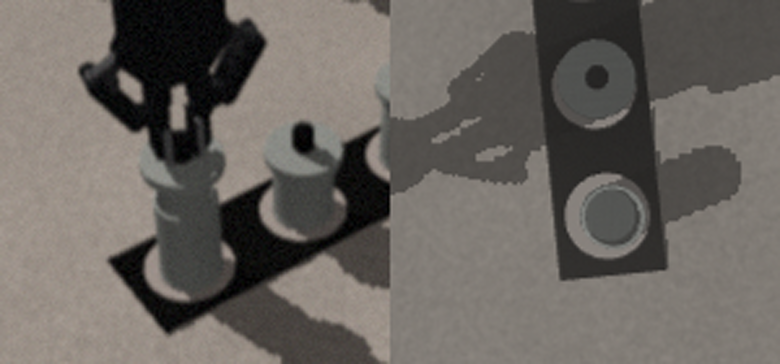

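The side view shows the lid held level over the tin at about crop pixel (183,165), lined up with it to about 1 mm. I lower it now.

```bash
python3 -m jog '[{"rotation":[0,0,0],"translation":[0,-0.5,-12],"grip":8},{"rotation":[0,0,0],"translation":[0,-0.5,-20],"grip":8},{"rotation":[0,0,0],"translation":[0,-0.5,-26],"grip":8},{"rotation":[0,0,0],"translation":[0,-0.5,-29],"grip":8},{"rotation":[0,0,0],"translation":[0,-0.5,-31],"grip":8},{"rotation":[0,0,0],"translation":[0,-0.5,-32],"grip":8},{"rotation":[0,0,0],"translation":[0,-0.5,-33],"grip":8},{"rotation":[0,0,0],"translation":[0,-0.5,-33],"grip":8},{"rotation":[0,0,0],"translation":[0,-0.5,-33],"grip":8}]' 40; python3 -m jog '[{"rotation":[0,0,0],"translation":[0,0,-0.5],"grip":8},{"rotation":[0,0,0],"translation":[0,0,-1],"grip":8},{"rotation":[0,0,0],"translation":[0,0,-1.5],"grip":8},{"rotation":[0,0,0],"translation":[0,0,-1.5],"grip":8},{"rotation":[0,0,0],"translation":[0,0,-1.5],"grip":8}]' 40
```

```text
time: 23.65
ee_pos: [0.4435, -0.0527, 0.0681]
tcp_rot: [-179.9, 0.1, 83.2]
wrist_force: [0.6, -0.3, 0.1]
opening: 0.0166
grasp_force: 39.1
time: 24.15
ee_pos: [0.4435, -0.0527, 0.0664]
tcp_rot: [-179.9, 0.1, 83.2]
wrist_force: [-0.6, -0.2, -0.7]
opening: 0.0167
grasp_force: 39.1
```

```bash
python3 -m jog '[{"rotation":[0,0,0],"translation":[0,0,-0.5],"grip":8},{"rotation":[0,0,0],"translation":[0,0,-1],"grip":8},{"rotation":[0,0,0],"translation":[0,0,-1.5],"grip":8},{"rotation":[0,0,0],"translation":[0,0,-1.5],"grip":8},{"rotation":[0,0,0],"translation":[0,0,-1.5],"grip":8}]' 40;  python3 -m jog '[{"rotation":[0,0,0],"translation":[0,0,-0.5],"grip":8},{"rotation":[0,0,0],"translation":[0,0,-1],"grip":8},{"rotation":[0,0,0],"translation":[0,0,-1],"grip":8},{"rotation":[0,0,0],"translation":[0,0,-1],"grip":8}]' 40
```

```text
time: 24.65
ee_pos: [0.4434, -0.0527, 0.0649]
tcp_rot: [-179.9, 0.1, 83.2]
wrist_force: [0.7, -0.6, 0.2]
opening: 0.0159
grasp_force: 39.1
time: 25.05
ee_pos: [0.4436, -0.0527, 0.0642]
tcp_rot: [-179.9, 0.1, 83.2]
wrist_force: [-1.6, 1.1, 4.6]
opening: 0.0165
grasp_force: 39.3
```

```bash
python3 -m jog '[{"rotation":[0,0,0],"translation":[0,0,-0.5],"grip":8},{"rotation":[0,0,0],"translation":[0,0,-0.5],"grip":8},{"rotation":[0,0,0],"translation":[0,0,-0.5],"grip":20},{"rotation":[0,0,0],"translation":[0,0,-0.5],"grip":26},{"rotation":[0,0,0],"translation":[0,0,-0.5],"grip":35},{"rotation":[0,0,0],"translation":[0,0,-0.5],"grip":40},{"rotation":[0,0,0],"translation":[0,0,-0.5],"grip":40},{"rotation":[0,0,0],"translation":[0,0,10],"grip":40},{"rotation":[0,0,0],"translation":[0,0,30],"grip":40},{"rotation":[0,0,0],"translation":[0,0,60],"grip":40},{"rotation":[0,0,0],"translation":[0,0,100],"grip":40},{"rotation":[0,0,0],"translation":[0,40,130],"grip":40},{"rotation":[0,0,0],"translation":[0,80,130],"grip":40},{"rotation":[0,0,0],"translation":[0,120,130],"grip":40},{"rotation":[0,0,0],"translation":[-20,160,130],"grip":40},{"rotation":[0,0,0],"translation":[-40,200,130],"grip":40},{"rotation":[0,0,0],"translation":[-40,240,130],"grip":40},{"rotation":[0,0,0],"translation":[-40,240,130],"grip":40}]' 30
python3 - <<'E'
from h import *
np.set_printoptions(precision=4,suppress=True)
I=[]
for n in("side","top"):
    p,D=imaging.camera(n);P=cloud(n,D);I.append(p)
    for nm,lo,hi in(("top plate",.08,.096),("knob",.1,.125)):
        k=(np.hypot(P[...,0]-.4435,P[...,1]+.053)<.045)&(P[...,2]>lo)&(P[...,2]<hi);q=P[k]
        if len(q)>9: 
            s=np.linalg.lstsq(np.c_[q[:,:2]-q[:,:2].mean(0),np.ones(len(q))],q[:,2],rcond=None)[0]
            print(n,nm,len(q),np.median(q,0),cv2.minEnclosingCircle((q[:,:2]*1000).astype(np.float32)),"slope",s[:2])
    if n=="side":
        from scipy.optimize import least_squares
        for lo in(.015,.035,.055):
            w=P[(np.hypot(P[...,0]-.4425,P[...,1]+.051)<.035)&(P[...,2]>lo)&(P[...,2]<lo+.02)]
            print("  wall",lo,len(w),least_squares(lambda c:np.hypot(w[:,0]-c[0],w[:,1]-c[1])-.025,[.4425,-.051],loss="soft_l1",f_scale=.001).x)
o=np.hstack([I[0][150:290,190:350],I[1][130:270,230:390]])[...,::-1];cv2.imwrite("pics/i.png",cv2.resize(o,None,fx=2.5,fy=2.5,interpolation=cv2.INTER_CUBIC))
E
```

```text
time: 26.85
ee_pos: [0.4028, 0.1909, 0.1945]
tcp_rot: [-179.9, -0.0, 83.5]
wrist_force: [-0.1, -0.8, 0.3]
opening: 0.0399
grasp_force: 0.0
side top plate 582 [ 0.439  -0.0607  0.0885] ((443.1123352050781, -53.005619049072266), 33.05892562866211) slope [0.0169 0.0397]
side knob 71 [ 0.4421 -0.0564  0.1078] ((443.7303161621094, -54.029605865478516), 9.457380294799805) slope [0.0693 0.2212]
  wall 0.015 153 [ 0.4436 -0.0533]
  wall 0.035 175 [ 0.444  -0.0531]
  wall 0.055 139 [ 0.4438 -0.053 ]
top top plate 692 [ 0.4437 -0.0511  0.0894] ((443.71905517578125, -51.295806884765625), 31.322599411010742) slope [0.0001 0.0047]
top knob 62 [ 0.4438 -0.0516  0.1093] ((443.74432373046875, -51.602203369140625), 8.62217903137207) slope [0.0976 0.0121]
```

View pics/i.png

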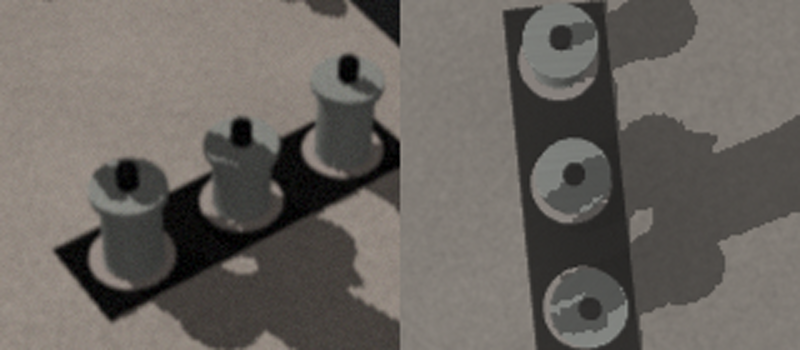

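The lid sits level and fully on: its top is at z ≈ 0.088, and it is within about 1–2 mm of the tin's axis. All three tins stand in the row, so I hand in.

```bash
python3 -c "
from workcell import bot;print(bot.job_done())"
```

```text
the job is handed in; nothing more can be done
None
```

The tipped tin stands upright on its own spot with its small lid level and fully on, the other two tins show no visible movement, and I handed the job in at about 27 s; no verdict came back.

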